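# Load the reagent bottles into their colour-matched holders

## Task

Load the analyser for the next run: put each of the four tall brown reagent bottles into the holder of the same colour as its cap, standing upright on the holder's floor. Set the bottles down gently, without dropping them, and leave the two short white jars where they are, although their lids have the same colours.

Things in the scene. Friction and masses are not known exactly. Their poses are not given: they have to be found in the camera images.
- bottle_red_mid (a point): Tall brown (amber) glass reagent bottle with a red screw cap and a white paper band, standing upright, loose, about 0.1 to 0.16 kg: 85 mm tall, round body 44 mm in diameter up to 58 mm height, then a shoulder and a cap 30 mm in diameter from 67 to 85 mm. The point is on its axis, half-way up (42.5 mm above its underside); z is its axis.
- bottle_yellow_mid (a point): Tall brown (amber) glass reagent bottle with a yellow screw cap and a white paper band, standing upright, loose, about 0.1 to 0.16 kg: 85 mm tall, round body 44 mm in diameter up to 58 mm height, then a shoulder and a cap 30 mm in diameter from 67 to 85 mm. The point is on its axis, half-way up (42.5 mm above its underside); z is its axis.
- bottle_green_mid (a point): Tall brown (amber) glass reagent bottle with a green screw cap and a white paper band, standing upright, loose, about 0.1 to 0.16 kg: 85 mm tall, round body 44 mm in diameter up to 58 mm height, then a shoulder and a cap 30 mm in diameter from 67 to 85 mm. The point is on its axis, half-way up (42.5 mm above its underside); z is its axis.
- bottle_blue_mid (a point): Tall brown (amber) glass reagent bottle with a blue screw cap and a white paper band, standing upright, loose, about 0.1 to 0.16 kg: 85 mm tall, round body 44 mm in diameter up to 58 mm height, then a shoulder and a cap 30 mm in diameter from 67 to 85 mm. The point is on its axis, half-way up (42.5 mm above its underside); z is its axis.
- holder_red: Low round red holder (an open cup, fixed to the deck): outer diameter 76 mm, height 16 mm, inner diameter 64 mm, so a bottle has about 10 mm to spare all round; grey inner floor 4 mm above the deck. Origin: centre of its underside on the deck; z up.
- holder_yellow: Low round yellow holder (an open cup, fixed to the deck): outer diameter 76 mm, height 16 mm, inner diameter 64 mm, so a bottle has about 10 mm to spare all round; grey inner floor 4 mm above the deck. Origin: centre of its underside on the deck; z up.
- holder_green: Low round green holder (an open cup, fixed to the deck): outer diameter 76 mm, height 16 mm, inner diameter 64 mm, so a bottle has about 10 mm to spare all round; grey inner floor 4 mm above the deck. Origin: centre of its underside on the deck; z up.
- holder_blue: Low round blue holder (an open cup, fixed to the deck): outer diameter 76 mm, height 16 mm, inner diameter 64 mm, so a bottle has about 10 mm to spare all round; grey inner floor 4 mm above the deck. Origin: centre of its underside on the deck; z up.
- jar_red_mid (a point): Short white jar with a wide red lid, upright and loose, to be left alone: 42 mm tall, lid 56 mm in diameter. The point is on its axis, half-way up (21 mm above the deck). Around all these lies only flat clutter, two spare white caps and a pen, under 12 mm tall; the racks, boxes and machine lids stand beyond the things at the sides and back.
- jar_blue_mid (a point): Short white jar with a wide blue lid, upright and loose, to be left alone: 42 mm tall, lid 56 mm in diameter. The point is on its axis, half-way up (21 mm above the deck). Around all these lies only flat clutter, two spare white caps and a pen, under 12 mm tall; the racks, boxes and machine lids stand beyond the things at the sides and back.

How it is judged:
By the outcome, as a careful person would: the job done as asked, in the order asked, and still so for the second after the job is handed in, with the robot touching nothing.
It also fails if it takes over 102 s, if anything falls off the work surface, if the arm or the gripper's body presses on something with over 40 N, if the wrist force passes 120 N, or if a joint passes its speed limit or range.

## Robot

A 6-joint arm with a two-finger parallel gripper is mounted at the origin on the work surface. World frame = base frame: x ahead of the robot, y to its left, z up, the work surface at z = 0. Lengths are in mm, angles in rad, forces in N, time in s.
With the tool pointing down it reaches from about 425 to 950 mm from the base axis. Payload 3.5 kg.
Tool frame: the origin (TCP) lies at the very end of the fingers, on their centre line; the grasp point (between the pads) lies 19 mm behind it; y points along the fingers, z is the direction in which the jaws open and shut, and the axes are right-handed (so a half turn about y gives the same grasp; the last joint's range is limited). The gripper opens to 85 mm and grips with 20 to 120 N. Pads are 22 mm wide; open, the fingers measure 114 mm over their backs; the gripper's body (76 mm by 85 mm) begins 54 mm behind the grasp point. The pads swing forward as they close: fully open they stand 13 mm farther back than shut.
Start: joints at [1.159, 0.286, 1.577, -0, 1.279, -0.15], TCP at [174.667, 651.995, 231.325] pointing down, gripper open.
Joint ranges: [-2.77, 2.77], [-0.9, 2.22], [0.21, 2.48], [-1.53, 4.67], [0.24, 2.81], [-2.84, 2.84]. Speed limits (rad/s): [2.79, 2.79, 3.14, 3.14, 3.14, 3.14].

## Interface

Orientations are given as a unit quaternion [x, y, z, w].
In Python, from plant import manip gives the robot as it stands. The module is installed in compiled form; this text tells all that it offers.
- The arm moves only by the shell command python3 -m creep 'ROWS' [FORCE]. ROWS is JSON, a list of rows, each a list of 7 numbers: the shift along the tool's x, y, z each as a share of 0.8 m, from -1 to 1, then the turn, a rotation vector about the tool's x, y, z each as a share of pi/2 rad, from -1 to 1, then the opening, from 0 (shut) to 1 (fully open). A call has 1 to 5 rows; each row is the pose to reach, as a shift and turn from the pose commanded when the call began, along the tool's axes at that moment; what a row does not reach only later rows make up. A row lasts 1/10 s, in which the tool goes at most 50 mm and 8.59 degrees, less where a joint would pass 70% of its speed; a pose out of reach is approached as far as the arm can. A call with a number of a shift or a turn outside -1 to 1 is refused whole. A call with a gripper value outside its range is refused whole. The fingers move at their own pace and stop on an object; FORCE is the grip in N (left out, the last holds). Time passes only in rows, so rows that repeat a pose let the fingers close. It gives the time, the measured TCP pose, the force and the opening at its end, in the units of the state.
- manip.get_state(): the state, without advancing time (a new reading comes with each control period).
- manip.grab_frame(name): name is "side" or "top"; returns a dict with "pixels" (420x560x3 uint8, blue, green, red), "fx", "fy", "cx", "cy" (pixels), "R" (3x3) and "t" (3): a world point X has camera coordinates R X + t. Camera axes: x right, y down, z forward; pixel columns grow to the right and rows downward; lengths in mm; the calibration is good to about 2 mm. A picture is of the moment at which its call begins. There is no depth.
- manip.job_done(): hands the job in, once; it reports no verdict.
Trained networks look in a picture, given as the dict that the camera call returned (one of the last four; its "shot" number tells which), for a name from the list of things; names that differ only in an ending like _2 or _b are one class to them, and where a whole thing is asked for, a point or a joint stands for the part that bears it (a point fixed in the world has none). Each returns a list of dicts, best first, with "p" (0 to 1); they miss things now and then, are a little off and sometimes report something else, mostly with a low value. They report only what shows in the picture. A call takes as long as a camera call.
- manip.masks_of(picture, target): "pixels" (420x560 bool, what is visible of it) and "uv" ([column, row] in pixels, amid what is visible of it).
- manip.spot_point(picture, target): "uv" ([column, row] in pixels: a listed point, or the origin of a listed thing).
The state is a dict: "time": time; "qpos": joint angles; "qvel": joint speeds; "effort": joint torques, N m; "tcp_pos": TCP position; "tcp_rot": TCP orientation; "wrist_force": force on the tool from outside, world axes, zero at the start; "wrist_torque": the same for the moment, N m; "grip_width": finger opening in mm.
Only numpy, scipy, OpenCV 4.12 (cv2) and the standard library are available. Lean on these libraries where they do the work, as an engineer would, in place of code of your own. Each camera call takes 0.05 s, during which the arm holds its last target. There are 200 camera calls.

## Working session

There is one attempt and no reset: what is moved stays moved. The work goes in short steps, Python scripts to look and compute and a shell command to move; the robot and the scene stay as the last step left them, time stands still between calls to the robot, and variables do not carry over. Pictures are saved under pics/ and viewed, about 12 in all and at most 16, crops included, and the job is handed in when it is done.

```bash
mkdir -p pics
cat > h.py <<'E'
import numpy as np, cv2
from plant import manip
from scipy.spatial.transform import Rotation as Ro
N=['bottle_red_mid','bottle_yellow_mid','bottle_green_mid','bottle_blue_mid','holder_red','holder_yellow','holder_green','holder_blue','jar_red_mid','jar_blue_mid']
Z=[42.5]*4+[0]*4+[21]*2
def ray(f,uv):
    R=np.array(f['R']);t=np.array(f['t'])
    d=R.T@np.array([(uv[0]-f['cx'])/f['fx'],(uv[1]-f['cy'])/f['fy'],1]);return -R.T@t,d/np.linalg.norm(d)
def onz(f,uv,z):
    c,d=ray(f,uv);return (c+d*(z-c[2])/d[2])
def tri(rs):
    A=0;b=0
    for c,d in rs:
        P=np.eye(3)-np.outer(d,d);A=A+P;b=b+P@c
    return np.linalg.solve(A,b)
E
python3 - <<'E'
from h import *
fs={n:manip.grab_frame(n) for n in('side','top')}
for n,f in fs.items(): cv2.imwrite(f'pics/a_{n}.png',f['pixels']);print(n,np.round(-np.array(f['R']).T@f['t']))
for n,z in zip(N,Z):
    rs=[]
    for k,f in fs.items():
        for o in manip.spot_point(f,n)[:2]:
            print(n,k,round(o['p'],2),np.round(o['uv']),np.round(onz(f,o['uv'],z),1))
        o=manip.spot_point(f,n)
        if o: rs.append(ray(f,o[0]['uv']))
    if len(rs)==2: print('   tri',np.round(tri(rs),1))
s=manip.get_state();print(s)
E
```

```text
side [311. 610. 703.]
top [367. -17. 945.]
bottle_red_mid side 0.91 [271. 163.] [ 632.1 -160.6   42.5]
bottle_red_mid side 0.75 [228. 269.] [591.2 157.1  42.5]
bottle_red_mid top 0.97 [337. 162.] [ 629.6 -152.4   42.5]
   tri [ 627.7 -151.1   50.6]
bottle_yellow_mid side 0.71 [290. 293.] [465.8 167.8  42.5]
bottle_yellow_mid top 0.58 [196. 238.] [463.7 167.4  42.5]
   tri [464.8 167.6  42.3]
bottle_green_mid side 0.58 [362. 140.] [ 457.2 -324.4   42.5]
bottle_green_mid side 0.58 [165. 322.] [640.7 296.5  42.5]
bottle_green_mid top 0.7 [418. 234.] [ 462.9 -322.8   42.5]
   tri [ 459.9 -322.7   43.7]
bottle_blue_mid side 0.78 [169. 324.] [632.5 297.4  42.5]
bottle_blue_mid side 0.45 [337. 192.] [ 460.5 -116.8   42.5]
bottle_blue_mid top 0.57 [143. 163.] [638.8 291.1  42.5]
   tri [639.2 293.4  33.8]
holder_red side 0.57 [291. 145.] [ 632.2 -298.8    0. ]
holder_red side 0.46 [252. 219.] [619.4 -14.8   0. ]
holder_red top 0.75 [399. 166.] [ 629.9 -305.3    0. ]
   tri [ 633.4 -307.1   -6.5]
holder_yellow side 0.76 [224. 271.] [613.7 134.9   0. ]
holder_yellow side 0.25 [294. 143.] [ 629
[... 638 characters left out ...]
0.22 [215. 175.] [611.8 128.8  21. ]
{'time': 2.1, 'qpos': array([ 1.15901612e+00,  2.86333026e-01,  1.57670167e+00, -2.78953082e-05,
        1.27857153e+00, -1.50001858e-01]), 'qvel': array([-0.00072018,  0.00121337,  0.00278492, -0.00026843,  0.00367368,
        0.00087832]), 'effort': array([-1.44796286e-04, -4.05949795e+01, -2.92929411e+01, -1.50922483e-04,
        5.59536675e-04,  1.34787703e-05]), 'tcp_pos': array([174.66463767, 652.00088227, 231.30191842]), 'tcp_rot': array([ 0.70106596, -0.09227802,  0.09229351, -0.7010515 ]), 'wrist_force': array([ 0.15129549,  0.47726155, -0.75882159]), 'wrist_torque': array([ 0.02829606,  0.03407369, -0.01150425]), 'grip_width': 85.44735684398115}
```

View pics/a_top.png

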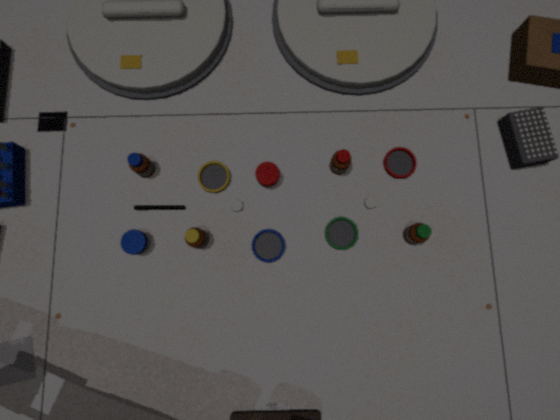

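View pics/a_side.png

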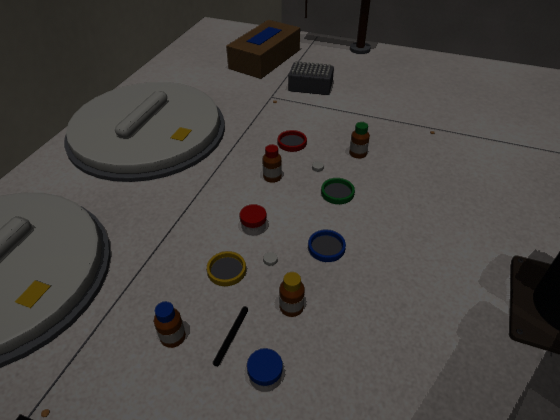

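Run:
```python
from h import *
R=Ro.from_quat(manip.get_state()['tcp_rot']).as_matrix();print(R.round(3))
```

```text
[[ 0.966  0.     0.259]
 [-0.259 -0.     0.966]
 [ 0.    -1.    -0.   ]]
```

The top view shows the bottles red (341,160), yellow (196,238), green (418,233) and blue (140,165), and the red jar (267,174) and blue jar (135,242). The networks agree with this. I'll refine the positions by fitting silhouettes.

```bash
cat >> h.py <<'E'
from scipy.optimize import minimize
BP=[(22,0),(22,58),(15,67),(15,85)];HP=[(38,0),(38,16)]
def sil(f,x,y,prof,z0=0):
    a=np.linspace(0,2*np.pi,40,endpoint=False)
    P=np.vstack([np.c_[x+r*np.cos(a),y+r*np.sin(a),0*a+z+z0] for r,z in prof])
    C=P@np.array(f['R']).T+np.array(f['t']);uv=C[:,:2]/C[:,2:]*[f['fx'],f['fy']]+[f['cx'],f['cy']]
    m=np.zeros((1680,2240),np.uint8)
    cv2.fillConvexPoly(m,cv2.convexHull((uv*4+1.5).astype(np.float32)).round().astype(np.int32),1)
    return cv2.resize(m.astype(np.float32),(560,420),interpolation=cv2.INTER_AREA)
def fit(fs,name,x0,z0=0):
    prof=BP if 'bottle' in name else HP if 'holder' in name else [(28,0),(28,42)]
    ms=[]
    for f in fs:
        best=None
        for o in manip.masks_of(f,name):
            m=o['pixels'].astype(np.uint8)
            c=np.vstack(cv2.findContours(m,0,2)[0]);h=np.zeros_like(m);cv2.fillConvexPoly(h,cv2.convexHull(c),1)
            s=sil(f,*x0,prof,z0);iou=np.minimum(s,h).sum()/np.maximum(s,h).sum()
            if best is None or iou>best[0]: best=(iou,h)
        if best and best[0]>.3: ms.append((f,best[1].astype(np.float32)))
    J=lambda p,k=ms:sum(np.abs(sil(f,*p,prof,z0)-h).sum()/h.sum() for f,h in k)
    go=lambda k:minimize(J,x0,args=(k,),method='Nelder-Mead',options=dict(initial_simplex=np.array(x0)+[[0,0],[8,3],[-3,8]],xatol=.1))
    r=go(ms);return r.x,r.fun/len(ms),[go([k]).x.round(1).tolist() for k in ms]
E
python3 - <<'E'
from h import *
fs=[manip.grab_frame(n) for n in('side','top')]
X=[(629,-153),(465,168),(460,-323),(638,292),(631,-304),(614,132),(470,-155),(441,5)]
for n,x in zip(N,X): print(n,*[np.round(v,2) for v in fit(fs,n,x)])
E
```

```text
bottle_red_mid [ 632.09 -161.26] 0.08 [[ 631.8 -163.2]
 [ 633.3 -160.8]]
bottle_yellow_mid [464.37 166.66] 0.09 [[463.9 165.9]
 [465.4 166.9]]
bottle_green_mid [ 462.5  -321.47] 0.1 [[ 462.3 -326.5]
 [ 463.5 -321. ]]
bottle_blue_mid [634.87 295.1 ] 0.09 [[634.3 295.1]
 [636.2 295.5]]
holder_red [ 634.63 -306.07] 0.08 [[ 633.9 -306.5]
 [ 635.3 -304.4]]
holder_yellow [611.36 134.05] 0.08 [[610.  132.7]
 [612.7 134.6]]
holder_green [ 471.84 -158.82] 0.05 [[ 471.5 -159.9]
 [ 472.5 -158.3]]
holder_blue [446.57   8.79] 0.06 [[445.4   7.4]
 [447.2   9.9]]
```

```bash
R='python3 -m creep'; python3 -m creep '[[0.671,0,-0.282,0,-0.1667,0,1],[0.671,0,-0.282,0,-0.1667,0,1],[0.671,0,-0.282,0,-0.1667,0,1],[0.671,0,-0.282,0,-0.1667,0,1],[0.671,0,-0.282,0,-0.1667,0,1]]' 60
cat > to.py <<'E'
import sys
from h import *
s=manip.get_state();R=Ro.from_quat(s['tcp_rot']).as_matrix()
d=np.array(list(map(float,sys.argv[1:4])))-s['tcp_pos']
des=np.array([[1,0,0],[0,0,1],[0,-1,0]]).astype(float)
print('t',s['time'],'pos',s['tcp_pos'].round(1),'F',s['wrist_force'].round(1),'w',round(s['grip_width'],1),'row',(R.T@d/800).round(4),(Ro.from_matrix(R.T@des).as_rotvec()/(np.pi/2)).round(4),'steps',round(np.linalg.norm(d)/50,1))
E
python3 to.py 635 295 130
```

```text
time: 3.5
tcp_pos: [372.8, 498.1, 231.6]
tcp_rot: [-0.707, -0.0, -0.0, 0.707]
wrist_force: [0.3, 0.8, -0.3]
grip_width: 85.2
t 3.5 pos [372.8 498.1 231.6] F [ 0.3  0.8 -0.3] w 85.2 row [ 0.3276  0.127  -0.254 ] [-0.0003  0.0002  0.0003] steps 6.9
```

```bash
python3 -m creep '[[0.328,0.127,-0.254,0,0,0,1],[0.328,0.127,-0.254,0,0,0,1],[0.328,0.127,-0.254,0,0,0,1],[0.328,0.127,-0.254,0,0,0,1],[0.328,0.127,-0.254,0,0,0,1]]' >/dev/null
python3 -m creep '[[0.09,0.035,-0.07,0,0,0,1],[0.09,0.035,-0.07,0,0,0,1],[0.09,0.035,-0.07,0,0,0,1]]'; python3 to.py 635 295 22
```

```text
time: 4.3
tcp_pos: [635.3, 292.3, 127.3]
tcp_rot: [0.708, -0.003, 0.001, -0.706]
wrist_force: [0.2, 0.9, -0.1]
grip_width: 85.4
t 4.3 pos [635.3 292.3 127.3] F [ 0.2  0.9 -0.1] w 85.4 row [-1.000e-04  1.316e-01  3.600e-03] [ 0.0014 -0.0036 -0.0013] steps 2.1
```

```bash
python3 -m creep '[[0,0.07,0.0035,0,0,0,1],[0,0.1316,0.0035,0,0,0,1],[0,0.1316,0.0035,0,0,0,1],[0,0.1316,0.0035,0,0,0,1]]'; python3 -m creep '[[0,0,0,0,0,0,0.2],[0,0,0,0,0,0,0.2],[0,0,0,0,0,0,0.2],[0,0,0,0,0,0,0.2],[0,0,0,0,0,0,0.2]]' 50;  python3 -m creep '[[0,0,0,0,0,0,0.2],[0,0,0,0,0,0,0.2],[0,0,0,0,0,0,0.2]]'
```

```text
time: 4.7
tcp_pos: [630.7, 300.0, 23.2]
tcp_rot: [0.708, -0.001, -0.002, -0.707]
wrist_force: [1.1, 0.1, 0.2]
grip_width: 85.4
time: 5.2
tcp_pos: [634.8, 300.6, 28.6]
tcp_rot: [-0.707, -0.002, -0.002, 0.708]
wrist_force: [-0.0, 0.2, 6.7]
grip_width: 42.8
time: 5.5
tcp_pos: [634.8, 300.6, 28.7]
tcp_rot: [-0.707, -0.002, -0.002, 0.708]
wrist_force: [-0.1, -0.4, 5.8]
grip_width: 42.8
```

```bash
python3 to.py 635 295 22
```

```text
t 5.5 pos [634.8 300.6  28.7] F [-0.1 -0.4  5.8] w 42.8 row [ 0.0003  0.0083 -0.007 ] [-0.001   0.0001  0.0036] steps 0.2
```

```bash
python3 -m creep '[[0,-0.03,0,0,0,0,0.2],[0,-0.09,0,0,0,0,0.2],[0,-0.15,0,0,0,0,0.2],[0,-0.15,0,0,0,0,0.2],[0,-0.15,0,0,0,0,0.2]]';  python3 to.py 446.6 8.8 145
```

```text
time: 6.0
tcp_pos: [633.6, 300.3, 147.9]
tcp_rot: [-0.707, -0.002, -0.002, 0.708]
wrist_force: [-0.7, 0.4, -1.8]
grip_width: 42.6
t 6.0 pos [633.6 300.3 147.9] F [-0.7  0.4 -1.8] w 42.6 row [-0.2338  0.002  -0.3643] [-0.001   0.0001  0.003 ] steps 6.9
```

```bash
python3 -m creep '[[-0.02,0,-0.03,0,0,0,0.2],[-0.045,0,-0.07,0,0,0,0.2],[-0.07,0,-0.11,0,0,0,0.2],[-0.095,0,-0.15,0,0,0,0.2],[-0.12,0,-0.187,0,0,0,0.2]]' >/dev/null;  python3 -m creep '[[-0.025,0,-0.04,0,0,0,0.2],[-0.05,0,-0.08,0,0,0,0.2],[-0.075,0,-0.12,0,0,0,0.2],[-0.1,0,-0.16,0,0,0,0.2],[-0.114,0,-0.177,0,0,0,0.2]]' >/dev/null;  python3 -m creep '[[0,0,0,0,0,0,0.2],[0,0,0,0,0,0,0.2],[0,0,0,0,0,0,0.2],[0,0,0,0,0,0,0.2]]'
python3 to.py 446.6 8.8 38
python3 - <<'E'
from h import *
fs=[manip.grab_frame(n) for n in('side','top')]
s=manip.get_state()['tcp_pos'];print(fit(fs,N[3],s[:2],s[2]-28.7),fit(fs,N[7],(446,9)))
cv2.imwrite('pics/b.png',np.hstack([cv2.resize(f['pixels'][130:330,160:460],(400,267)) for f in fs]))
E
```

```text
time: 7.4
tcp_pos: [445.6, 9.4, 144.6]
tcp_rot: [-0.707, -0.0, 0.001, 0.707]
wrist_force: [0.2, 0.2, -1.5]
grip_width: 42.4
t 7.4 pos [445.6   9.4 144.6] F [ 0.2  0.2 -1.5] w 42.4 row [ 0.0013  0.1333 -0.0007] [-0.0002  0.0008 -0.0003] steps 2.1
(array([444.69331648,  10.92782264]), np.float64(0.5215722918510437), [[444.7, 10.9]]) (array([445.03610191,   7.64616495]), np.float64(0.036038801074028015), [[445.0, 7.6]])
```

View pics/b.png

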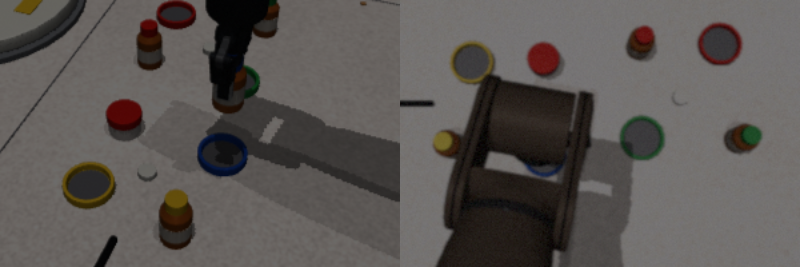

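In the side crop (left) the gripped bottle hangs upright at (230,95), above the blue holder at (222,153). Lowering it now.

```bash
python3 -m creep '[[0.001,0.05,-0.001,0,0,0,0.2],[0.001,0.1,-0.001,0,0,0,0.2],[0.001,0.12,-0.001,0,0,0,0.2],[0.001,0.13,-0.001,0,0,0,0.2],[0.001,0.134,-0.001,0,0,0,0.2]]'; python3 -m creep '[[0,0.001,0,0,0,0,0.2],[0,0.002,0,0,0,0,0.2],[0,0.003,0,0,0,0,0.2],[0,0.004,0,0,0,0,0.2],[0,0.004,0,0,0,0,0.2]]'
```

```text
time: 8.2
tcp_pos: [446.0, 7.9, 37.2]
tcp_rot: [-0.707, 0.0, 0.0, 0.707]
wrist_force: [0.1, 0.2, -0.7]
grip_width: 42.5
time: 8.7
tcp_pos: [446.3, 7.8, 34.8]
tcp_rot: [0.707, 0.0, 0.0, -0.707]
wrist_force: [0.0, -0.2, -1.0]
grip_width: 42.2
```

```bash
python3 -m creep '[[0,0.001,0,0,0,0,0.2],[0,0.0015,0,0,0,0,0.2],[0,0.002,0,0,0,0,0.2],[0,0.002,0,0,0,0,0.2]]';python3 -m creep '[[0,0.0005,0,0,0,0,0.2],[0,0.001,0,0,0,0,0.2],[0,0.0013,0,0,0,0,0.2],[0,0.0013,0,0,0,0,0.2]]'
```

```text
time: 9.1
tcp_pos: [446.0, 7.8, 32.8]
tcp_rot: [-0.707, 0.0, 0.0, 0.707]
wrist_force: [0.1, -0.0, -0.9]
grip_width: 42.2
time: 9.5
tcp_pos: [446.2, 7.8, 32.7]
tcp_rot: [-0.707, 0.0, 0.0, 0.707]
wrist_force: [-3.0, -0.6, 5.5]
grip_width: 42.7
```

```bash
python3 -m creep '[[0,0,0,0,0,0,0.65],[0,0,0,0,0,0,0.8],[0,0,0,0,0,0,1],[0,0,0,0,0,0,1],[0,0,0,0,0,0,1]]';python3 -m creep '[[0,-0.03,0,0,0,0,1],[0,-0.08,0,0,0,0,1],[0,-0.13,0,0,0,0,1],[0,-0.13,0,0,0,0,1]]' >/dev/null
python3 -m creep '[[0.0225,0,0.06,0,0,0,1],[0.0225,0,0.12,0,0,0,1],[0.0225,0,0.17,0,0,0,1],[0.0225,0,0.199,0,0,0,1],[0.0225,0,0.199,0,0,0,1]]' >/dev/null; python3 -m creep '[[0,0,0,0,0,0,1],[0,0,0,0,0,0,1]]'
python3 - <<'E'
from h import *
fs=[manip.grab_frame(n) for n in('side','top')]
print(fit(fs,N[3],(446,8),4));print(fit(fs,N[1],(464,167)))
cv2.imwrite('pics/c.png',np.hstack([cv2.resize(f['pixels'][130:330,160:460],(400,267)) for f in fs]))
E
python3 to.py 464.4 166.7 28
```

```text
time: 10.0
tcp_pos: [446.1, 7.8, 31.7]
tcp_rot: [-0.707, 0.0, 0.0, 0.707]
wrist_force: [0.8, 0.3, 1.4]
grip_width: 85.1
time: 11.1
tcp_pos: [463.9, 166.2, 135.3]
tcp_rot: [0.707, -0.001, -0.0, -0.707]
wrist_force: [1.1, -0.6, -0.7]
grip_width: 85.8
(array([448.29629799,   7.65006434]), np.float64(0.052053824067115784), [[448.3, 7.7]])
(array([463.51945019, 165.98680305]), np.float64(0.7593379616737366), [[463.5, 166.1], [458.5, 151.7]])
t 11.4 pos [464.3 166.4 135.9] F [-0.7  0.6  0.9] w 85.3 row [1.000e-04 1.349e-01 4.000e-04] [ 0.     -0.0007  0.0001] steps 2.2
```

View pics/c.png

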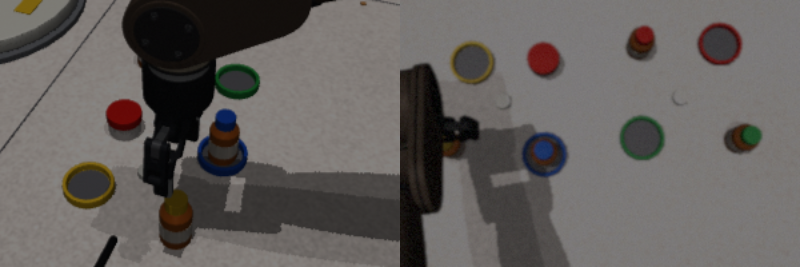

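The blue bottle stands inside the blue holder (side crop 223,140; top crop 543,152). Next, the yellow one.

```bash
python3 -m creep '[[0,0.05,0,0,0,0,1],[0,0.1,0,0,0,0,1],[0,0.135,0,0,0,0,1],[0,0.135,0,0,0,0,1],[0,0.135,0,0,0,0,1]]'; python3 -m creep '[[0,0,0,0,0,0,0.2],[0,0,0,0,0,0,0.2],[0,0,0,0,0,0,0.2],[0,0,0,0,0,0,0.2],[0,0,0,0,0,0,0.2]]' 50;  python3 -m creep '[[0,0,0,0,0,0,0.2],[0,0,0,0,0,0,0.2],[0,0,0,0,0,0,0.2]]'
```

```text
time: 11.9
tcp_pos: [464.3, 166.9, 28.1]
tcp_rot: [0.707, -0.0, -0.0, -0.707]
wrist_force: [0.4, 0.4, 0.2]
grip_width: 85.4
time: 12.4
tcp_pos: [465.6, 167.2, 29.8]
tcp_rot: [-0.707, -0.001, -0.001, 0.707]
wrist_force: [-1.2, -0.8, 6.4]
grip_width: 42.8
time: 12.7
tcp_pos: [465.7, 167.2, 29.8]
tcp_rot: [-0.707, -0.001, -0.001, 0.707]
wrist_force: [-2.0, -0.0, 5.9]
grip_width: 42.7
```

```bash
python3 -m creep '[[0,-0.03,0,0,0,0,0.2],[0,-0.08,0,0,0,0,0.2],[0,-0.125,0,0,0,0,0.2],[0,-0.125,0,0,0,0,0.2]]' >/dev/null; python3 -m creep '[[0.03,0,-0.007,0,0,0,0.2],[0.075,0,-0.017,0,0,0,0.2],[0.12,0,-0.027,0,0,0,0.2],[0.16,0,-0.036,0,0,0,0.2],[0.183,0,-0.0415,0,0,0,0.2]]' >/dev/null; python3 -m creep '[[0,0,0,0,0,0,0.2],[0,0,0,0,0,0,0.2],[0,0,0,0,0,0,0.2]]'; python3 to.py 611.4 134 36.5
```

```text
time: 13.9
tcp_pos: [609.0, 134.1, 126.8]
tcp_rot: [-0.707, 0.001, 0.001, 0.707]
wrist_force: [-0.8, 1.3, -1.0]
grip_width: 42.4
t 13.9 pos [609.  134.1 126.8] F [-0.8  1.3 -1. ] w 42.4 row [ 0.0033  0.1129 -0.0002] [-0.      0.0003 -0.0015] steps 1.8
```

```bash
python3 -m creep '[[0.003,0.04,0,0,0,0,0.2],[0.003,0.08,0,0,0,0,0.2],[0.003,0.1,0,0,0,0,0.2],[0.003,0.11,0,0,0,0,0.2],[0.003,0.113,0,0,0,0,0.2]]'; python3 -m creep '[[0,0.001,0,0,0,0,0.2],[0,0.002,0,0,0,0,0.2],[0,0.002,0,0,0,0,0.2]]'; python3 -m creep '[[0,0.0005,0,0,0,0,0.2],[0,0.001,0,0,0,0,0.2],[0,0.0015,0,0,0,0,0.2],[0,0.0015,0,0,0,0,0.2]]'
```

```text
time: 14.4
tcp_pos: [612.3, 134.0, 36.9]
tcp_rot: [0.707, -0.0, -0.001, -0.707]
wrist_force: [0.2, 0.9, -0.8]
grip_width: 42.2
time: 14.7
tcp_pos: [613.8, 133.9, 37.1]
tcp_rot: [-0.707, -0.001, -0.001, 0.707]
wrist_force: [0.0, 0.4, -0.9]
grip_width: 42.7
time: 15.1
tcp_pos: [612.8, 133.8, 34.6]
tcp_rot: [0.707, -0.0, -0.0, -0.707]
wrist_force: [-0.4, 0.3, -1.1]
grip_width: 42.4
```

```bash
python3 -m creep '[[0,0.0005,0,0,0,0,0.2],[0,0.001,0,0,0,0,0.2],[0,0.0015,0,0,0,0,0.2],[0,0.0015,0,0,0,0,0.2]]'
```

```text
time: 15.5
tcp_pos: [613.0, 133.8, 33.9]
tcp_rot: [0.707, 0.0, -0.0, -0.707]
wrist_force: [-1.7, -0.7, 2.4]
grip_width: 42.3
```

```bash
python3 -m creep '[[0,0,0,0,0,0,0.65],[0,0,0,0,0,0,0.8],[0,0,0,0,0,0,1],[0,0,0,0,0,0,1],[0,0,0,0,0,0,1]]';python3 -m creep '[[0,-0.03,0,0,0,0,1],[0,-0.08,0,0,0,0,1],[0,-0.13,0,0,0,0,1],[0,-0.13,0,0,0,0,1]]' >/dev/null
python3 -m creep '[[0.012,0,-0.04,0,0,0,1],[0.012,0,-0.08,0,0,0,1],[0.012,0,-0.12,0,0,0,1],[0.012,0,-0.16,0,0,0,1],[0.012,0,-0.2,0,0,0,1]]' >/dev/null; python3 -m creep '[[0.012,0,-0.05,0,0,0,1],[0.012,0,-0.1,0,0,0,1],[0.012,0,-0.14,0,0,0,1],[0.012,0,-0.169,0,0,0,1],[0.012,0,-0.169,0,0,0,1]]' >/dev/null; python3 -m creep '[[0,0,0,0,0,0,1],[0,0,0,0,0,0,1]]'
python3 - <<'E'
from h import *
fs=[manip.grab_frame(n) for n in('side','top')]
for n,x,z in ((N[1],(612,134),4),(N[0],(632,-161),0)):
    try: print(fit(fs,n,x,z))
    except Exception as e: print(n,e)
cv2.imwrite('pics/d.png',np.hstack([cv2.resize(f['pixels'][120:320,160:460],(400,267)) for f in fs]))
E
python3 to.py 632 -161 28
```

```text
time: 16.0
tcp_pos: [612.9, 133.8, 33.4]
tcp_rot: [-0.707, -0.0, -0.0, 0.707]
wrist_force: [-0.6, -0.0, 1.5]
grip_width: 85.2
time: 17.6
tcp_pos: [631.9, -160.2, 136.9]
tcp_rot: [-0.707, -0.0, 0.001, 0.707]
wrist_force: [0.1, 0.1, -0.0]
grip_width: 85.4
(array([612.29183168, 134.23888369]), np.float64(0.10033607482910156), [[611.7, 132.6], [613.8, 135.1]])
(array([ 631.93683237, -163.52171433]), np.float64(0.04324018210172653), [[631.9, -163.5]])
t 17.9 pos [ 632.2 -160.6  137.5] F [ 0.1 -0.6  0.1] w 85.2 row [-0.0003  0.1369 -0.0005] [-0.      0.0007  0.0001] steps 2.2
```

View pics/d.png

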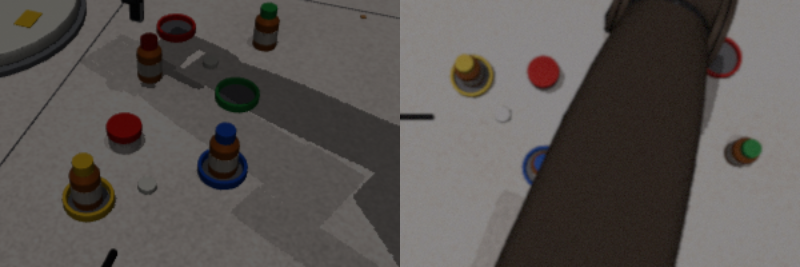

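The yellow bottle stands in its holder (side crop 86,185; top crop 470,70). Next, the red one.

```bash
python3 -m creep '[[0,0.05,0,0,0,0,1],[0,0.1,-0.001,0,0,0,1],[0,0.137,-0.001,0,0,0,1],[0,0.137,-0.001,0,0,0,1],[0,0.137,-0.001,0,0,0,1]]'; python3 -m creep '[[0,0,0,0,0,0,0.2],[0,0,0,0,0,0,0.2],[0,0,0,0,0,0,0.2],[0,0,0,0,0,0,0.2],[0,0,0,0,0,0,0.2]]' 50;  python3 -m creep '[[0,0,0,0,0,0,0.2],[0,0,0,0,0,0,0.2],[0,0,0,0,0,0,0.2]]'
```

```text
time: 18.4
tcp_pos: [632.2, -161.9, 28.0]
tcp_rot: [-0.707, 0.0, 0.0, 0.707]
wrist_force: [0.7, -0.0, -0.2]
grip_width: 85.4
time: 18.9
tcp_pos: [633.6, -162.6, 30.2]
tcp_rot: [0.708, 0.001, 0.001, -0.707]
wrist_force: [0.1, 0.3, 6.7]
grip_width: 42.7
time: 19.2
tcp_pos: [633.6, -162.6, 30.2]
tcp_rot: [0.708, 0.001, 0.001, -0.707]
wrist_force: [-1.0, 0.8, 6.9]
grip_width: 42.1
```

```bash
python3 -m creep '[[0,-0.03,0,0,0,0,0.2],[0,-0.08,0,0,0,0,0.2],[0,-0.125,0,0,0,0,0.2],[0,-0.125,0,0,0,0,0.2]]' >/dev/null; python3 -m creep '[[0.003,0,-0.03,0,0,0,0.2],[0.003,0,-0.07,0,0,0,0.2],[0.003,0,-0.115,0,0,0,0.2],[0.003,0,-0.155,0,0,0,0.2],[0.003,0,-0.179,0,0,0,0.2]]' >/dev/null; python3 -m creep '[[0,0,0,0,0,0,0.2],[0,0,0,0,0,0,0.2],[0,0,0,0,0,0,0.2]]'; python3 to.py 634.6 -306 36.5
```

```text
time: 20.4
tcp_pos: [634.4, -303.8, 127.2]
tcp_rot: [-0.707, -0.0, 0.001, 0.708]
wrist_force: [-0.5, -0.2, -1.7]
grip_width: 42.8
t 20.4 pos [ 634.4 -303.8  127.2] F [-0.5 -0.2 -1.7] w 42.8 row [ 0.0004  0.1134 -0.0029] [-0.0008  0.0008 -0.0006] steps 1.8
```

```bash
python3 -m creep '[[0,0.04,-0.002,0,0,0,0.2],[0,0.08,-0.002,0,0,0,0.2],[0,0.1,-0.002,0,0,0,0.2],[0,0.11,-0.002,0,0,0,0.2],[0,0.113,-0.002,0,0,0,0.2]]'; python3 -m creep '[[0,0.001,0,0,0,0,0.2],[0,0.002,0,0,0,0,0.2],[0,0.002,0,0,0,0,0.2]]'; python3 -m creep '[[0,0.0005,0,0,0,0,0.2],[0,0.001,0,0,0,0,0.2],[0,0.0015,0,0,0,0,0.2],[0,0.0015,0,0,0,0,0.2]]'
```

```text
time: 20.9
tcp_pos: [634.5, -306.2, 36.8]
tcp_rot: [-0.707, -0.0, 0.001, 0.707]
wrist_force: [0.3, -0.9, -0.1]
grip_width: 42.5
time: 21.2
tcp_pos: [635.3, -307.5, 37.3]
tcp_rot: [0.708, 0.001, 0.001, -0.707]
wrist_force: [0.7, -0.3, -0.8]
grip_width: 42.9
time: 21.6
tcp_pos: [634.5, -307.0, 34.6]
tcp_rot: [-0.707, 0.0, 0.0, 0.707]
wrist_force: [0.3, -0.2, -1.9]
grip_width: 42.4
```

```bash
python3 -m creep '[[0,0.0005,0,0,0,0,0.2],[0,0.001,0,0,0,0,0.2],[0,0.0012,0,0,0,0,0.2],[0,0.0012,0,0,0,0,0.2]]'
```

```text
time: 22.0
tcp_pos: [634.6, -307.0, 34.3]
tcp_rot: [0.707, -0.0, -0.0, -0.707]
wrist_force: [-1.6, 1.1, 3.3]
grip_width: 42.3
```

```bash
python3 -m creep '[[0,0,0,0,0,0,0.65],[0,0,0,0,0,0,0.8],[0,0,0,0,0,0,1],[0,0,0,0,0,0,1],[0,0,0,0,0,0,1]]';python3 -m creep '[[0,-0.03,0,0,0,0,1],[0,-0.08,0,0,0,0,1],[0,-0.13,0,0,0,0,1],[0,-0.13,0,0,0,0,1]]' >/dev/null
python3 -m creep '[[-0.05,0,-0.005,0,0,0,1],[-0.1,0,-0.01,0,0,0,1],[-0.15,0,-0.015,0,0,0,1],[-0.2,0,-0.019,0,0,0,1],[-0.215,0,-0.019,0,0,0,1]]' >/dev/null; python3 -m creep '[[0,0,0,0,0,0,1],[0,0,0,0,0,0,1],[0,0,0,0,0,0,1]]'
python3 - <<'E'
from h import *
fs=[manip.grab_frame(n) for n in('side','top')]
for n,x,z in ((N[0],(635,-306),4),(N[2],(462,-322),0)):
    try: print(fit(fs,n,x,z))
    except Exception as e: print(n,e)
cv2.imwrite('pics/e.png',np.hstack([cv2.resize(f['pixels'][100:300,180:480],(400,267)) for f in fs]))
E
python3 to.py 462.5 -322 28
```

```text
time: 22.5
tcp_pos: [634.5, -307.0, 33.6]
tcp_rot: [0.707, 0.0, -0.0, -0.707]
wrist_force: [0.2, 0.2, 0.6]
grip_width: 85.0
time: 23.7
tcp_pos: [463.9, -322.3, 137.9]
tcp_rot: [0.707, 0.001, 0.0, -0.707]
wrist_force: [-0.3, -0.4, -0.2]
grip_width: 85.1
(array([ 632.92486816, -305.99677075]), np.float64(0.10534428805112839), [[633.2, -309.1], [634.8, -305.8]])
(array([ 461.980443  , -321.98483849]), np.float64(0.46563592553138733), [[462.2, -323.3], [457.4, -315.3]])
t 24.0 pos [ 463.  -322.   137.6] F [-0.2  0.3 -0. ] w 85.4 row [-0.0006  0.137   0.    ] [-0.      0.0005 -0.    ] steps 2.2
```

View pics/e.png

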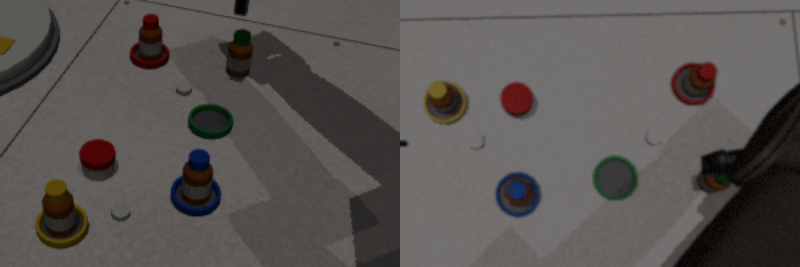

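The red bottle stands in its holder (side crop 150,45; top crop 695,83). The green one comes last.

```bash
python3 -m creep '[[0,0.05,0,0,0,0,1],[0,0.1,0,0,0,0,1],[0,0.137,0,0,0,0,1],[0,0.137,0,0,0,0,1],[0,0.137,0,0,0,0,1]]'; python3 -m creep '[[0,0,0,0,0,0,0.2],[0,0,0,0,0,0,0.2],[0,0,0,0,0,0,0.2],[0,0,0,0,0,0,0.2],[0,0,0,0,0,0,0.2]]' 50;  python3 -m creep '[[0,0,0,0,0,0,0.2],[0,0,0,0,0,0,0.2],[0,0,0,0,0,0,0.2]]'
```

```text
time: 24.5
tcp_pos: [462.7, -322.2, 28.2]
tcp_rot: [-0.707, 0.0, 0.0, 0.707]
wrist_force: [0.0, 0.1, 0.5]
grip_width: 85.5
time: 25.0
tcp_pos: [463.7, -323.3, 30.2]
tcp_rot: [0.708, 0.001, 0.001, -0.706]
wrist_force: [0.6, 0.5, 6.5]
grip_width: 42.1
time: 25.3
tcp_pos: [463.7, -323.3, 30.2]
tcp_rot: [0.708, 0.001, 0.001, -0.706]
wrist_force: [-0.3, 0.4, 7.0]
grip_width: 42.3
```

```bash
python3 -m creep '[[0,-0.03,0,0,0,0,0.2],[0,-0.08,0,0,0,0,0.2],[0,-0.125,0,0,0,0,0.2],[0,-0.125,0,0,0,0,0.2]]' >/dev/null; python3 -m creep '[[0.003,0,0.03,0,0,0,0.2],[0.006,0,0.075,0,0,0,0.2],[0.009,0,0.12,0,0,0,0.2],[0.0115,0,0.165,0,0,0,0.2],[0.0115,0,0.204,0,0,0,0.2]]' >/dev/null; python3 -m creep '[[0,0,0,0,0,0,0.2],[0,0,0,0,0,0,0.2],[0,0,0,0,0,0,0.2],[0,0,0,0,0,0,0.2]]'; python3 to.py 471.8 -158.8 36.5
```

```text
time: 26.6
tcp_pos: [471.7, -160.0, 127.9]
tcp_rot: [0.707, -0.001, 0.0, -0.707]
wrist_force: [-0.4, 0.4, -1.5]
grip_width: 42.4
t 26.6 pos [ 471.7 -160.   127.9] F [-0.4  0.4 -1.5] w 42.4 row [1.000e-04 1.143e-01 1.500e-03] [ 0.0001 -0.0008 -0.0001] steps 1.8
```

```bash
python3 -m creep '[[0,0.04,0.001,0,0,0,0.2],[0,0.08,0.001,0,0,0,0.2],[0,0.1,0.001,0,0,0,0.2],[0,0.11,0.001,0,0,0,0.2],[0,0.114,0.001,0,0,0,0.2]]'; python3 -m creep '[[0,0.001,0,0,0,0,0.2],[0,0.002,0,0,0,0,0.2],[0,0.002,0,0,0,0,0.2]]'; python3 -m creep '[[0,0.0005,0,0,0,0,0.2],[0,0.001,0,0,0,0,0.2],[0,0.001,0,0,0,0,0.2]]'
```

```text
time: 27.1
tcp_pos: [471.4, -158.7, 36.2]
tcp_rot: [-0.707, 0.001, 0.0, 0.707]
wrist_force: [-0.1, -0.8, -0.3]
grip_width: 42.5
time: 27.4
tcp_pos: [472.4, -158.6, 36.3]
tcp_rot: [0.707, 0.001, 0.001, -0.707]
wrist_force: [1.0, -0.1, -0.7]
grip_width: 42.2
time: 27.7
tcp_pos: [471.8, -158.2, 34.7]
tcp_rot: [0.707, 0.0, 0.0, -0.707]
wrist_force: [0.1, -0.0, -0.5]
grip_width: 42.6
```

```bash
python3 -m creep '[[0,0.0005,0,0,0,0,0.2],[0,0.001,0,0,0,0,0.2],[0,0.0013,0,0,0,0,0.2],[0,0.0013,0,0,0,0,0.2]]'
```

```text
time: 28.1
tcp_pos: [471.9, -158.2, 34.2]
tcp_rot: [-0.707, 0.0, 0.0, 0.707]
wrist_force: [-3.2, 2.0, 6.4]
grip_width: 42.7
```

Contact. I'll release, lift well clear, and retreat to the side for a clear final view.

```bash
python3 -m creep '[[0,0,0,0,0,0,0.65],[0,0,0,0,0,0,0.8],[0,0,0,0,0,0,1],[0,0,0,0,0,0,1],[0,0,0,0,0,0,1]]';python3 -m creep '[[0,-0.03,0,0,0,0,1],[0,-0.08,0,0,0,0,1],[0,-0.13,0,0,0,0,1],[0,-0.19,0,0,0,0,1],[0,-0.25,0,0,0,0,1]]' >/dev/null
python3 -m creep '[[-0.05,0,-0.05,0,0,0,1],[-0.05,0,-0.1,0,0,0,1],[-0.05,0,-0.15,0,0,0,1],[-0.05,0,-0.2,0,0,0,1],[-0.05,0,-0.25,0,0,0,1]]' >/dev/null; python3 -m creep '[[-0.05,0,-0.05,0,0,0,1],[-0.1,0,-0.1,0,0,0,1],[-0.1,0,-0.15,0,0,0,1],[-0.1,0,-0.2,0,0,0,1],[-0.1,0,-0.25,0,0,0,1]]' >/dev/null; python3 -m creep '[[0,0,0,0,0,0,1],[0,0,0,0,0,0,1],[0,0,0,0,0,0,1]]'
python3 - <<'E'
from h import *
fs=[manip.grab_frame(n) for n in('side','top')]
for n,x,z in ((N[0],(635,-306),4),(N[1],(612,134),4),(N[2],(472,-158),4),(N[3],(447,8),4),(N[4],(635,-306),0),(N[5],(612,134),0),(N[6],(472,-158),0),(N[7],(447,8),0),(N[8],(608,10),0),(N[9],(457,309),0)):
    try: print(n,*[np.round(v,2).tolist() for v in fit(fs,n,x,z)])
    except Exception as e: print(n,e)
cv2.imwrite('pics/f.png',np.hstack([cv2.resize(f['pixels'][100:400,110:460],(400,343)) for f in fs]))
E
```

```text
time: 28.6
tcp_pos: [471.7, -158.2, 33.3]
tcp_rot: [-0.707, 0.0, 0.0, 0.707]
wrist_force: [0.2, 0.2, 1.3]
grip_width: 85.7
time: 30.4
tcp_pos: [351.9, -557.1, 233.1]
tcp_rot: [-0.707, -0.0, 0.0, 0.707]
wrist_force: [-0.3, 0.5, -0.0]
grip_width: 85.0
bottle_red_mid [633.18, -306.74] 0.13 [[632.5, -309.4], [635.6, -306.4]]
bottle_yellow_mid [613.22, 133.38] 0.1 [[612.2, 131.7], [614.8, 133.8]]
bottle_green_mid [472.51, -157.54] 0.12 [[471.5, -159.6], [473.5, -157.3]]
bottle_blue_mid [446.29, 8.49] 0.07 [[445.8, 7.7], [447.1, 8.5]]
holder_red [633.78, -304.1] 0.22 [[633.0, -306.5], [634.6, -303.6]]
holder_yellow [610.55, 133.32] 0.13 [[610.7, 133.0], [611.5, 133.6]]
holder_green [470.72, -159.02] 0.11 [[470.0, -161.2], [471.8, -158.5]]
holder_blue [446.15, 9.54] 0.1 [[444.9, 8.0], [447.2, 9.9]]
jar_red_mid [609.27, 6.29] 0.13 [[607.8, 3.5], [610.7, 7.9]]
jar_blue_mid [459.33, 305.21] 0.11 [[457.9, 304.2], [460.9, 308.2]]
```

View pics/f.png

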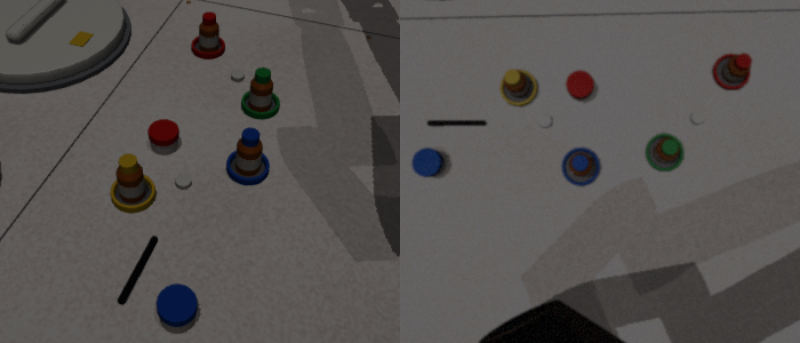

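All four bottles stand upright in the holders of their own colour (side crop: red 208,35; green 261,92; blue 249,157; yellow 131,182), and the jars have not moved.

```bash
python3 -c "
from plant import manip
print(manip.job_done())"
```

```text
the job is handed in; nothing more can be done
None
```

All four reagent bottles are standing upright in the holders matching their caps, and I handed the job in at about 31 s on the robot's clock. I lowered each bottle until the wrist force showed contact with the holder floor (about 2 to 6 N), then opened the gripper.

- **Bottles:** the final camera fits put each bottle within about 3 mm of its holder's centre. The final pictures show all four upright.
- **Jars:** the arm never went down to either jar. The final fits agree with the first detections to within the measuring error of about 5 mm.
- **Fit disagreements:** the two cameras disagreed by up to about 3 mm on the bottles and holders, and about 5 mm on the jars. The fits while the gripper hid a bottle were poor, so I did not use them.
- **Blue bottle:** the gripper came down about 5 mm off-centre on it, so the bottle may have slid slightly on the deck as the fingers closed. It was placed without trouble.

No check failed. The readings I took showed at most about 7 N at the wrist.

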